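# Set up the curing mat: aim the air elbow, eject the tile, slide the jars

### The arm

A 6-joint arm with a two-finger parallel gripper is mounted at the origin on the work surface; the furniture and walls round the work are solid. World frame = base frame: x ahead of the robot, y to its left, z up, the work surface at z = 0. Lengths are in m, angles in rad, forces in N, time in s.
With the tool pointing down it reaches from about 0.25 to 0.725 m from the base axis. Payload 4 kg.
Tool frame: the origin (TCP) lies at the very end of the fingers, on their centre line; the grasp point (between the pads) lies 19 mm behind it; z points along the fingers, y is the line along which they close (so a half turn about z gives the same grasp; the last joint's range is limited). The gripper opens to 85 mm and grips with 20 to 120 N. Pads are 22 mm wide; open, the fingers measure 114 mm over their backs; the gripper's body (76 mm by 85 mm) begins 54 mm behind the grasp point. The pads swing forward as they close: fully open they stand 13 mm farther back than shut.
Start: joints at [-1.269, 0.241, 0.005, 1.335, 0, 1.571], TCP at [0.149, -0.477, 0.231] pointing down, gripper open.
Joint ranges: [-2.72, 2.72], [-1.05, 1.87], [-1.09, 1.28], [-1.99, 2.15], [-1.42, 1.44], [-3.14, 3.14]. Speed limits (rad/s): [2.79, 2.79, 3.14, 3.14, 3.14, 3.14].

### API

Orientations are given as a rotation vector (axis times angle).
In Python, from plant import bot gives the robot as it stands. The module is installed in compiled form; this text tells all that it offers.
- The arm moves only by the shell command python3 -m crank 'ROWS' [OPENING] [FORCE]. ROWS is JSON, one flat list of numbers, 4 for each row, row after row: the shift along the tool's x, y, z in m, then the turn about the tool's z in degrees. In form: [x, y, z, turn, x, y, z, turn, ...]. A call has 1 to 20 rows; each row shifts and turns the commanded pose from where the row before left it, along the tool's axes as they then stand; what a row does not reach is not made up. A row lasts 1/10 s, in which the tool goes at most 50 mm and 8.59 degrees, less where a joint would pass 70% of its speed; a pose out of reach is approached as far as the arm can. A call is refused whole if a number of a shift passes 0.05 or a number of a turn 8.59, either way. A call with a gripper value outside its range is refused whole. OPENING is the closure in counts, from 0 (fully open) to 255 (shut), set as the call begins (- or left out, the last holds). The fingers move at their own pace and stop on an object; FORCE is the grip in N (left out, the last holds). Time passes only in rows, so rows that do not move let the fingers close. It gives the time, the measured TCP pose, the force, the opening and the grip force at its end, in the units of the state.
- bot.read_state(): the state, without advancing time (a new reading comes with each control period).
- bot.get_image(name): name is "side" or "top"; returns a dict with "frame" (384x512x3 uint8, red, green, blue), "range_z" (384x512 float32, m along the optical axis (not along the pixel's ray), 0 where there is no reading), "vfov" (degrees; the focal length in pixels is half the picture's height over the tangent of half this angle, whatever the lens; pixels are square), "cx", "cy" (the principal point, pixels), "rvec" (rotation vector, rad) and "tvec" (3), from world to camera coordinates, as OpenCV has them. Camera axes: x right, y down, z forward; pixel columns grow to the right and rows downward; lengths in m; the calibration is good to about 2 mm. A picture is of the moment at which its call begins.
- bot.hand_in(): hands the job in; it is judged then, once.
The state is a dict: "clock": time; "joint_pos": joint angles; "joint_velocities": joint speeds; "joint_torque": joint torques, N m; "tool_pos": TCP position; "eef_rot": TCP orientation; "wrist_force": force on the tool from outside, world axes, zero at the start; "ft_torque": the same for the moment, N m; "finger_gap": finger opening in m; "grip_force": force on a finger pad.
Only numpy, scipy, OpenCV 4.12 (cv2) and the standard library are available. Lean on these libraries where they do the work, as an engineer would, in place of code of your own. Each camera call takes 0.05 s, during which the arm holds its last target. There are 200 camera calls.

### The job

Set up the curing mat for the next batch. First screw the brass elbow on clockwise until its outlet points at the arrow-head on the edge of the mat; after that push the ejector slide fully home so that the tile comes out of its mould. Lay the tile flat inside the rectangle on the mat, slide every jar across from its cross to a free ring (one jar to a ring, centred, never lifted off the mat), let go of everything and leave the glue bottle and the separate frosted pot alone.

Things in the scene. Friction and masses are not known exactly. Their poses are not given: they have to be found in the camera images.
- elbow (a joint): turn of the brass elbow on the vertical threaded stub of the grey air unit (a fixed 90 x 90 x 36 mm box), rad; grows as it is screwed on, clockwise seen from above, and the elbow then sinks 6 mm a turn; range 0 to 8.0, starts at 0.5 to 1.3. It stays where it is left (stiff, 0.12 N m). Only one heading within the range points at the arrow-head: 3.7 to 6.3 rad clockwise from the start. If it is overshot it may be turned back.
- elbow_grip (a point): centre of the flat-sided brass grip on top of the elbow, on the stub's vertical axis, about 0.14 m up; the grip is 36 mm along the outlet's direction, 24 mm across (the width to grasp) and 32 mm tall, with nothing above it. Its x axis is the direction in which the outlet points. The elbow may also be pushed round by its outlet.
- elbow_outlet (a point): centre of the elbow's round outlet mouth (37 mm outside diameter), 76 mm out from the stub's axis and 34 mm below the centre of the grip; its x axis points level out of the mouth
- mat_mark (a point): centre of the white arrow-head (28 mm wide, 20 mm deep) printed at the edge of the mat that is nearest the air unit, on the work surface; its axes are the mat's: x from the crosses to the rings, y along the rows, away from the arrow-head
- ejector (a joint): travel of the mould's spring ejector slide, m: 0 at rest, 0.075 fully pushed; it springs back when let go; about 1.5 N at first, 6 N at the end. Pushing moves it along the -x axis of ejector_tab
- ejector_tab (a point): the black upright tab of the ejector slide, at the point to push: on the tab's centre line, 62 mm above the work surface; tab 10 mm thick along x, 18 mm wide along y, its flared top (14 x 22 mm) at 85 mm; it moves in a slot between the mould's lips, whose tops are at 34 mm. The point's -x axis is the direction of pushing, in which the tile comes out
- tile_mid (a point): centre of the terracotta tile with a white face, 70 (x) x 45 (y) x 16 mm; at the start it lies under the lips of the aluminium mould, 10 mm above the work surface. When the ejector is fully pushed, the tile lies clear of the lips on a tongue 30 mm wide and 10 mm high, so its long sides overhang by 7 mm and can be grasped across its y
- tile_place (a point): centre of the white rectangle (82 x 56 mm, long side along x) printed on the mat, on the work surface; its axes are the mat's; the tile's long side goes along x, either way round
- ring_0 (a point): centre of a white ring (60 mm across) printed on the mat, on the work surface; the mat is 190 x 320 mm and practically flush (1 mm). The crosses lie in a row 100 mm from the row of rings, towards -x of the mat, opposite the rings; rings are 75 mm apart. x, y as for mat_mark
- ring_1 (a point): centre of the middle ring
- ring_2 (a point): centre of the ring farthest from the tile's rectangle; behind it to the left the head of a desk lamp hangs 0.52 m above the work surface, so stay low there
- jar_0_mid (a point): centre (half-way up) of a white screw-lid jar 48 mm across and 46 mm tall, 0.08 to 0.17 kg, standing on one of the crosses; None when absent (2 or 3 jars are there)
- jar_1_mid (a point): centre of a jar 49 mm across and 50 mm tall, otherwise as jar_0
- jar_2_mid (a point): centre of a jar 48 mm across and 42 mm tall, otherwise as jar_0
- glue_bottle: white glue bottle with a red cap, 47 mm across, 130 mm tall, to be left alone; origin under its centre
- frost_pot: frosted screw-top pot with a white lid, 50 mm across, 38 mm tall, standing apart from the mat, not one of the jars, to be left alone; origin under its centre
Not all that is in view belongs to the job. What is shaped like the part that bears jar_0_mid but purple is not meant.

How it is judged:
By the outcome, as a careful person would: the job done as asked, in the order asked, and still so for the second after the job is handed in, with the robot touching nothing.
Of jar_0, jar_1, jar_2 only 2 to 3 are there at a start; the rules pass over those that are not, and their reading is None.
At some moment in a run one of jar_0, jar_1, jar_2 may be knocked a few centimetres aside while the robot is not near it.
Once in a run the grip may slacken for a moment while it holds something.
It also fails if it takes over 192 s, if anything falls off the work surface, if the arm or the gripper's body presses on something with over 40 N, if the wrist force passes 120 N, or if a joint passes its speed limit or range.

## Working session

There is one attempt and no reset: what is moved stays moved. The work goes in short steps, Python scripts to look and compute and a shell command to move; the robot and the scene stay as the last step left them, time stands still between calls to the robot, and variables do not carry over. Pictures are saved under pics/ and viewed, at most 14 in all, crops included, and the job is handed in when it is done.

```bash
mkdir -p pics; cat > h.py <<'E'
import numpy as np, cv2
from plant import bot
def cam(n):
    d=bot.get_image(n); d['f']=d['frame'].shape[0]/2/np.tan(np.radians(d['vfov'])/2)
    d['R']=cv2.Rodrigues(np.array(d['rvec'],float))[0]; d['t']=np.array(d['tvec'],float).ravel(); return d
def ray(d,u,v,z):
    r=d['R'].T@np.array([(u-d['cx'])/d['f'],(v-d['cy'])/d['f'],1]); c=-d['R'].T@d['t']
    return c+r*(z-c[2])/r[2]
def pt(d,u,v):
    Z=d['range_z'][int(v),int(u)]; return d['R'].T@(np.array([(u-d['cx'])/d['f']*Z,(v-d['cy'])/d['f']*Z,Z])-d['t'])
def cloud(d):
    Z=d['range_z'].astype(float); v,u=np.mgrid[:Z.shape[0],:Z.shape[1]]
    P=np.stack([(u-d['cx'])/d['f']*Z,(v-d['cy'])/d['f']*Z,Z],-1)
    return (P-d['t'])@d['R']
def proj(d,p):
    q=d['R']@np.array(p,float)+d['t']; return d['f']*q[0]/q[2]+d['cx'],d['f']*q[1]/q[2]+d['cy']
def save(im,n,s=1):
    cv2.imwrite('pics/'+n,cv2.resize(im[...,::-1],None,fx=s,fy=s,interpolation=cv2.INTER_CUBIC))
E
python3 - <<'E'
from h import *
for n in('top','side'):
    d=cam(n); save(d['frame'],n+'0.png',1.5); print(n,d['vfov'],d['cx'],d['cy'],-d['R'].T@d['t'],d['R'].round(2).tolist())
print(bot.read_state())
E
```

```text
top 47.74977874952887 254.83801149639757 192.32802792444448 [0.30364318 0.0349684  1.27516814] [[-0.01, -1.0, -0.02], [-0.99, 0.01, -0.13], [0.13, 0.02, -0.99]]
side 45.563554578539005 264.66017523998636 190.70031317446515 [0.07047067 1.06272153 0.83711464] [[-0.94, -0.33, 0.01], [-0.19, 0.52, -0.83], [0.27, -0.79, -0.56]]
{'clock': 0.1, 'joint_pos': array([-1.26903398e+00,  2.41346725e-01,  3.89627086e-03,  1.33520121e+00,
        1.66395512e-05,  1.57082108e+00]), 'joint_velocities': array([-2.08972369e-03, -1.79315440e-03,  2.06494833e-03,  1.79983632e-03,
       -1.84226482e-03, -1.78275191e-05]), 'joint_torque': array([-6.84537536e-04, -3.73137510e+01,  2.53010291e+01,  1.08837930e-02,
        3.88538353e-05,  9.28802592e-06]), 'tool_pos': array([ 0.14844363, -0.4768823 ,  0.23051168]), 'eef_rot': array([-3.10409099e+00, -4.71896228e-01,  4.12009168e-04]), 'wrist_force': array([ 0.29750447,  0.20025216, -0.36737527]), 'ft_torque': array([-0.03626285,  0.01505551, -0.01913173]), 'grip_force': 0.0, 'finger_gap': 0.08553423514907597}
```

View pics/top0.png

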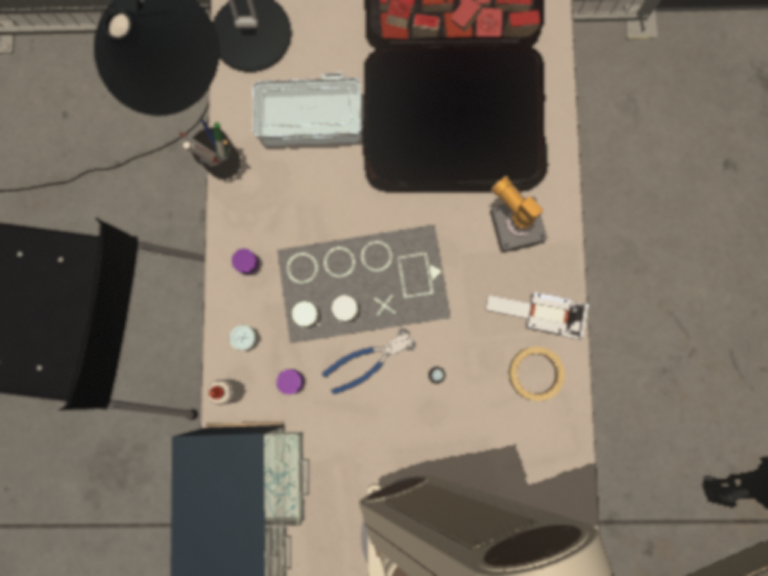

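View pics/side0.png

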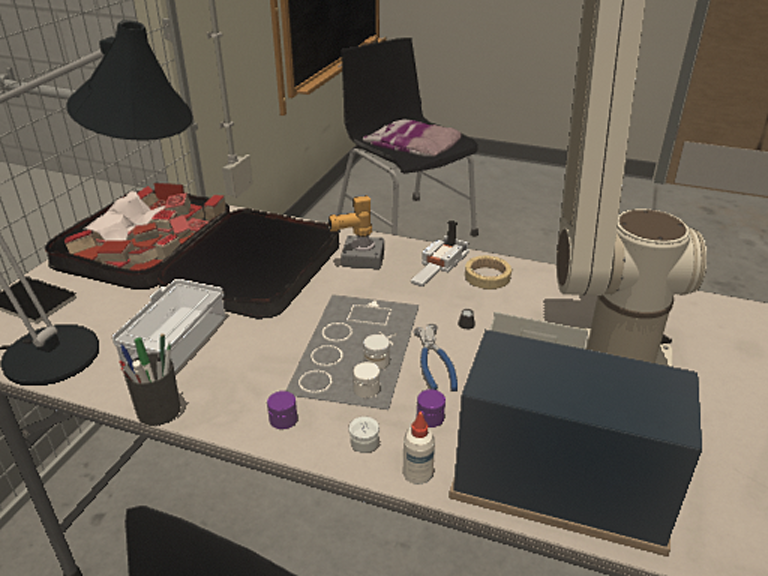

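Top view (1.5x pixels): jars on crosses at (304,314) and (344,308), empty cross (385,305), rings (302,268), (339,262), (377,256), rectangle (416,275), arrow-head (434,271), elbow (525,210), mould with the black tab (577,313) and tongue running left.
Possible confusions: purple jars (245,261) and (290,382), frosted pot (243,338), glue bottle (220,392). The wanted jars are the two white ones on the mat.

```bash
python3 - <<'E'
from h import *
d=cam('top'); im=d['frame']; hsv=cv2.cvtColor(im,cv2.COLOR_RGB2HSV); C=cloud(d)
np.set_printoptions(precision=4,suppress=True)
m=np.zeros(im.shape[:2],np.uint8); m[152:228,186:298]=1
g=cv2.cvtColor(im,cv2.COLOR_RGB2GRAY)
X=C[...,2]
w=((g>125)&(m>0)).astype(np.uint8)
n,l,s,c=cv2.connectedComponentsWithStats(w)
for i in range(1,n):
    if s[i,4]<15: continue
    vv,uu=np.where(l==i); r=cv2.minAreaRect(np.c_[uu,vv].astype(np.float32))
    z=np.median(C[vv,uu,2]); print(s[i],r[0],'plane0',ray(d,*r[0],0)[:2],'cen',c[i],'z',z)
# elbow/ orange
o=(hsv[...,0]>8)&(hsv[...,0]<26)&(hsv[...,1]>140)&(C[...,2]>0.05)
o[:, :300]=0; vv,uu=np.where(o); P=C[o]; print('orange',len(P),P[:,2].max())
t=P[P[:,2]>P[:,2].max()-.008]; print('grip top',t.mean(0),t.min(0),t.max(0), cv2.minAreaRect((t[:,:2]*1000).astype(np.float32)))
lo=P[(P[:,2]<P[:,2].max()-.015)]; print('low',len(lo),lo.mean(0),lo.min(0),lo.max(0))
# mould
B=np.zeros_like(o); B[185:235,320:395]=1
k=B&(g<70)&(X>0.03); print('tab',C[k].mean(0),C[k].min(0),C[k].max(0),k.sum())
k=B&(X>0.06); print('tab z',C[k].mean(0),C[k].min(0),C[k].max(0),k.sum())
k=B&(g>150); k[:, 352:]=0; vv,uu=np.where(k); r=cv2.minAreaRect(np.c_[uu,vv].astype(np.float32)); print('tongue',r,[ray(d,*p,0.01)[:2] for p in cv2.boxPoints(r)])
# jars
save(im[110:240,180:400],'topc.png',3.6); np.save('c.npy',C)
s=cam('side'); save(s['frame'][120:280,190:350],'sidec.png',3.7)
E
```

```text
[186 152  92  16 749] (231.5, 159.5) plane0 [0.5697 0.1311] cen [217.4259 156.721 ] z -0.0013979370539611185
[264 152  34  48 673] (280.4999694824219, 175.49998474121094) plane0 [ 0.5188 -0.0147] cen [283.7949 177.9896] z -0.0007069069269541999
[239 159  24  24 268] (251.00001525878906, 170.0) plane0 [0.5368 0.073 ] cen [250.8097 170.1679] z -8.223185685969495e-05
[215 163  23  23 274] (226.0, 174.0) plane0 [0.5259 0.1478] cen [225.7591 174.1861] z 1.5666368889996192e-05
[190 167  23  23 282] (201.0, 178.0) plane0 [0.5149 0.2226] cen [200.8262 178.    ] z -0.00036324911601955123
[186 170   9  58 263] (190.0, 198.5) plane0 [0.4538 0.2551] cen [188.365  207.0266] z -0.0012384270284046908
[220 195  19  21 302] (228.75003051757812, 204.25001525878906) plane0 [0.435  0.1399] cen [228.8046 204.6291] z 0.04724844810725061
[248 195  17  16 148] (256.0, 203.0) plane0 [0.4376 0.0592] cen [255.9189 202.9865] z -0.00012227815397944174
[193 199  19  21 293] (202.25003051757812, 208.25003051757812) plane0 [0.4242 0.2185] cen [202.0751 208.5256] z 0.043692364183102975
[196 211 102  17 882] (246.5, 219.0) plane0 [0.3906 0.0878] cen [262.6202 221.8503] z -0.0010522983512280886
orange 446 1.2751681400231403
grip top [0.3036 0.035  1.2752] [0.3036 0.035  1.2752] [0.3036 0.035  1.2752] ((303.6431884765625, 34.96840286254883), (0.0, 0.0), 0.0)
low 445 [ 0.6052 -0.1848  0.1276] [ 0.5706 -0.2192  0.083 ] [ 0.6563 -0.1452  0.1618]
tab [ 0.405  -0.2937  0.068 ] [ 0.3966 -0.3022  0.0304] [ 0.4155 -0.2893  0.0873] 49
tab z [ 0.3843 -0.2284  0.3232] [ 0.3036 -0.3041  0.0603] [0.4156 0.035  1.2752] 64
tongue ((335.5, 209.5), (49.0, 31.0), 90.0) [array([ 0.487 , -0.1296]), array([ 0.4857, -0.2203]), array([ 0.3426, -0.2145]), array([ 0.3437, -0.1252])]
```

View pics/topc.png

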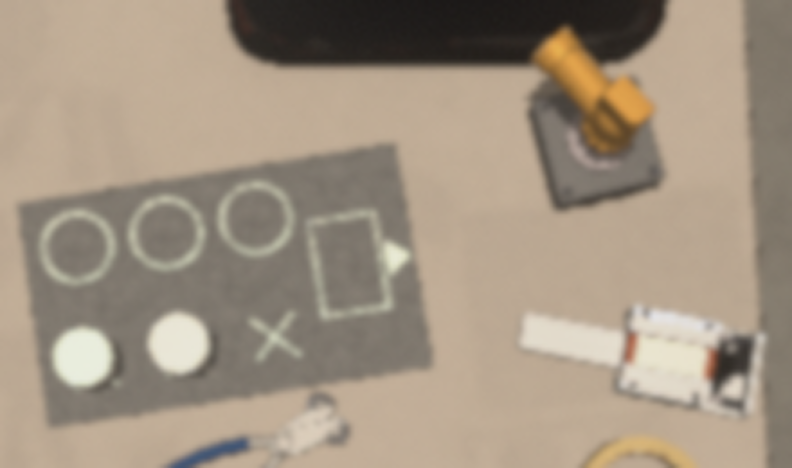

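View pics/sidec.png

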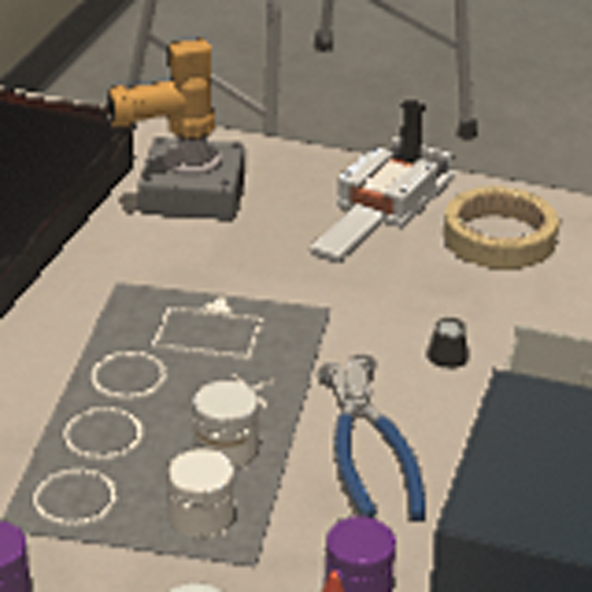

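The top crop shows two white jars at crop pixels (84,357) and (179,344), the elbow grip at (628,103) with its outlet toward the upper left (548,48), the arrow-head at (397,256), and the tab at (735,365). The side crop confirms the white jars, brass elbow and black tab.

```bash
cat >> h.py <<'E'
np.set_printoptions(precision=4,suppress=True)
def tool():
    s=bot.read_state(); R=cv2.Rodrigues(np.array(s['eef_rot'],float))[0]; return s,R,np.array(s['tool_pos'])
def yaw(v): return np.degrees(np.arctan2(v[1],v[0]))
def go(p,xdir=None):
    s,R,T=tool(); print('tool',T,'yaw x',yaw(R[:,0]),'j',s['joint_pos'].round(3),'gap',s['finger_gap'],'t',s['clock'],'F',s['wrist_force'].round(1))
    print('tool shift',R.T@(np.array(p)-T))
    if xdir is not None: print('cw turn', (yaw(R[:,0])-xdir+180)%360-180)
def elbow(d):
    hsv=cv2.cvtColor(d['frame'],cv2.COLOR_RGB2HSV); C=cloud(d)
    o=(hsv[...,0]>8)&(hsv[...,0]<26)&(hsv[...,1]>140)&(C[...,2]>0.05)&(C[...,2]<.2)&(d['range_z']>0)&(np.hypot(C[...,0]-.6,C[...,1]+.19)<.12)
    return C[o]
E
python3 - <<'E'
from h import *
d=cam('top'); P=elbow(d); print(len(P),P.max(0),np.histogram(P[:,2],bins=10))
t=P[P[:,2]>.15]; print('grip top',len(t),t.mean(0),cv2.minAreaRect((t[:,:2]*1000).astype(np.float32)))
o=P[(P[:,2]<.135)]; print(o.mean(0)); c=t.mean(0)[:2]
f=P[np.hypot(*(P[:,:2]-c).T)>.03]; print('outlet dir',yaw((f[:,:2]-c).mean(0)), 'maxr',np.hypot(*(P[:,:2]-c).T).max())
s=cam('side'); Ps=elbow(s); print('side',len(Ps),Ps.max(0)); ts=Ps[Ps[:,2]>.127]; print(ts.mean(0),ts.min(0),ts.max(0)); 
f=Ps[np.hypot(*(Ps[:,:2]-c).T)>.03]; print('outlet dir side',yaw((f[:,:2]-c).mean(0)))
# grey box corners via top: height ~.036
C=cloud(d); k=(np.abs(C[...,2]-.036)<.006)&(np.hypot(C[...,0]-.6,C[...,1]+.19)<.09); q=C[k]; print('box',cv2.minAreaRect((q[:,:2]*1000).astype(np.float32)))
# tab
for dd in (d,s):
    C=cloud(dd); k=(C[...,2]>.045)&(C[...,2]<.1)&(np.hypot(C[...,0]-.40,C[...,1]+.295)<.04)&(dd['range_z']>0); q=C[k]; print('tab',q.mean(0),q.min(0),q.max(0),cv2.minAreaRect((q[:,:2]*1000).astype(np.float32)))
    k=(C[...,2]>.02)&(C[...,2]<.045)&(np.hypot(C[...,0]-.41,C[...,1]+.25)<.08)&(dd['range_z']>0); q=C[k]; print('lips',cv2.minAreaRect((q[:,:2]*1000).astype(np.float32)))
def cp(u,v): return u/3.6+180,v/3.6+110
for n,u,v,z in [('tongueA',524,316,.01),('tongueB',520,347,.01),('m1',634,306,.034),('m2',617,393,.034),('tile1',716,350,.026),('tile2',708,376,.026),('tile3',636,336,.026),('tile4',630,362,.026),('rect1',310,221,0),('rect2',373,212,0),('rect3',389,308,0),('rect4',325,316,0),('arrow tip',412,256,0),('arrow b1',379,243,0),('arrow b2',386,272,0)]: print(n,ray(d,*cp(u,v),z)[:2])
for u,v,h in((228.8,204.4,.05),(202.1,208.3,.044)): print('jar',ray(d,u,v,h))
go([0.6,-.19,.2])
E
```

```text
444 [ 0.6562 -0.1454  0.1604] (array([ 15,  10,  10,  47, 162,  56,  13,  12,  25,  94]), array([0.0839, 0.0915, 0.0992, 0.1068, 0.1145, 0.1221, 0.1298, 0.1374,
       0.1451, 0.1527, 0.1604]))
grip top 113 [ 0.589  -0.2026  0.1551] ((589.599853515625, -202.9558868408203), (34.63506317138672, 24.349010467529297), 37.8218879699707)
[ 0.6126 -0.1776  0.1165]
outlet dir 40.501098841527266 maxr 0.07700709127429615
side 399 [ 0.6445 -0.1394  0.1593]
[ 0.5881 -0.1968  0.1452] [ 0.5721 -0.2176  0.127 ] [ 0.6444 -0.1524  0.1593]
outlet dir side 49.30140272424077
box ((616.8736572265625, -195.7718505859375), (147.0799102783203, 123.10462188720703), 12.19250774383545)
tab [ 0.4045 -0.2953  0.0753] [ 0.3936 -0.3046  0.045 ] [ 0.4157 -0.2886  0.0872] ((404.89910888671875, -297.00634765625), (15.045226097106934, 21.96802520751953), 84.44361877441406)
lips ((386.90594482421875, -267.3368835449219), (107.27603149414062, 117.22696685791016), 77.97513580322266)
tab [ 0.4049 -0.2946  0.0681] [ 0.3955 -0.3069  0.0456] [ 0.4162 -0.286   0.0856] ((404.4575500488281, -295.7939758300781), (18.05153465270996, 19.623878479003906), 56.95547866821289)
lips ((388.5917663574219, -267.7492370605469), (110.33142852783203, 120.0721664428711), 77.76345825195312)
tongueA [ 0.449  -0.1447]
tongueB [ 0.4238 -0.1406]
m1 [ 0.453  -0.2288]
m2 [ 0.3839 -0.2126]
tile1 [ 0.4177 -0.2942]
tile2 [ 0.397  -0.2868]
tile3 [ 0.4298 -0.2311]
tile4 [ 0.409  -0.2255]
rect1 [0.5319 0.028 ]
rect2 [ 0.5386 -0.0243]
rect3 [ 0.4584 -0.0358]
rect4 [0.4525 0.0168]
arrow tip [ 0.5013 -0.0557]
arrow b1 [ 0.5126 -0.0287]
arrow b2 [ 0.4883 -0.034 ]
jar [0.4294 0.1357 0.05  ]
jar [0.4199 0.2126 0.044 ]
tool [ 0.1486 -0.4772  0.231 ] yaw x 17.29344583278487 j [-1.269  0.241  0.005  1.335 -0.     1.571] gap 0.08517030014026192 t 0.3 F [-0.9  0.3 -1.1]
tool shift [ 0.5164 -0.14    0.0311]
```

```bash
python3 -m crank '[0.021,-0.005,0,0, 0.042,-0.011,0,0, 0.042,-0.011,0,0, 0.042,-0.011,0,0, 0.042,-0.011,0,0, 0.042,-0.011,0,0, 0.042,-0.011,0,0, 0.042,-0.011,0,0, 0.042,-0.011,0,0, 0.042,-0.011,0,0, 0.042,-0.011,0,0, 0.042,-0.011,0,0, 0.021,-0.011,0,0, 0,0,0,-8.4, 0,0,0,-8.4, 0,0,0,-8.4, 0,0,0,-8.4, 0,0,0,-8.4, 0,0,0,-8.4, 0,0,0,-8.4]'
python3 -m crank '[0,0,0,-8.4, 0,0,0,-8.4, 0,0,0,-8.4, 0,0,0,-8.4, 0,0,0,-8.4, 0,0,0,-8.4, 0,0,0,-8.4, 0,0,0,-8.4, 0,0,0,-8.4, 0,0,0,-8.4, 0,0,0,-8.4, 0,0,0,-8.4, 0,0,0,-8.4, 0,0,0,-8.4, 0,0,0,-8.4, 0,0,0,-8.4, 0,0,0,-8.4, 0,0,0,0, 0,0,0,0]'
python3 - <<'E'
from h import *
go([.589,-.2026,.13],219)
E
```

```text
clock: 2.3
tool_pos: [0.589, -0.1967, 0.231]
eef_rot: [-2.468, -1.943, 0.0]
wrist_force: [0.1, 0.1, 0.3]
finger_gap: 0.0854
grip_force: 0.0
clock: 4.2
tool_pos: [0.5891, -0.1968, 0.2312]
eef_rot: [1.041, -2.964, -0.0]
wrist_force: [0.3, -0.4, -0.3]
finger_gap: 0.0853
grip_force: 0.0
tool [ 0.5891 -0.1968  0.2312] yaw x -141.28056301051836 j [-0.322  0.489  0.366  1.448  0.    -0.998] gap 0.08530839336729862 t 4.2 F [ 0.3 -0.4 -0.3]
tool shift [ 0.0037 -0.0045  0.1012]
cw turn -0.28056301051833543
```

```bash
python3 -m crank '[0.004,-0.0045,0,0, 0,0,0.03,0, 0,0,0.03,0, 0,0,0.03,0, 0,0,0.011,0, 0,0,0,0]' 0 60
python3 -m crank '[0,0,0,0, 0,0,0,0, 0,0,0,0, 0,0,0,0, 0,0,0,0, 0,0,0,0, 0,0,0,0, 0,0,0,0, 0,0,0,0, 0,0,0,0]' 255 60
```

```text
clock: 4.8
tool_pos: [0.5874, -0.2026, 0.1283]
eef_rot: [1.043, -2.96, -0.004]
wrist_force: [-0.5, 0.2, 0.7]
finger_gap: 0.0851
grip_force: 0.0
clock: 5.8
tool_pos: [0.5905, -0.2041, 0.132]
eef_rot: [-1.044, 2.96, -0.006]
wrist_force: [3.3, -4.5, 5.1]
finger_gap: 0.023
grip_force: 60.5
```

```bash
python3 -m crank '[0,-0.002,0,0, 0,0,0,3, 0,0,0.0001,7.8, 0,0,0.0001,7.8, 0,0,0.0001,7.8, 0,0,0.0002,7.8, 0,0,0.0001,7.8, 0,0,0.0001,7.8, 0,0,0.0001,7.8, 0,0,0.0002,7.8, 0,0,0.0001,7.8, 0,0,0.0001,7.8, 0,0,0.0001,7.8, 0,0,0.0002,7.8, 0,0,0.0001,7.8, 0,0,0.0001,7.8, 0,0,0.0001,7.8, 0,0,0.0002,7.8, 0,0,0.0001,7.8, 0,0,0.0001,4]'
python3 -m crank '[0,0,0,0, 0,0,0,0]'
python3 - <<'E'
from h import *
go([.589,-.2026,.13],219-140)
d=cam('top'); P=elbow(d);t=P[P[:,2]>.15]; c=np.array([.5896,-.203]); f=P[np.hypot(*(P[:,:2]-c).T)>.045]; print(len(f),'dir',yaw((f[:,:2]-c).mean(0)))
E
```

```text
clock: 7.8
tool_pos: [0.5917, -0.2047, 0.1297]
eef_rot: [2.42, 1.998, 0.004]
wrist_force: [3.0, -2.5, 6.5]
finger_gap: 0.0231
grip_force: 60.7
clock: 8.0
tool_pos: [0.5917, -0.2047, 0.1297]
eef_rot: [2.417, 2.002, 0.004]
wrist_force: [2.2, -2.3, 5.7]
finger_gap: 0.0232
grip_force: 60.0
tool [ 0.5917 -0.2047  0.1297] yaw x 79.2713621168031 j [-0.333  0.542  0.187  1.211  0.     1.425] gap 0.023181184235685073 t 8.0 F [ 2.2 -2.3  5.7]
tool shift [ 0.0016 -0.003  -0.0004]
cw turn 0.27136211680311817
0 dir nan<stdin>:3: RuntimeWarning: Mean of empty slice.
  ret = um.true_divide(
```

```bash
python3 -m crank '[0,0,0,0, 0,0,0,0, 0,0,0,0, 0,0,0,0, 0,0,0,0, 0,0,0,0, 0,0,-0.025,0, 0,0,-0.03,0, 0,0,0,-8, 0,0,0,-8, 0,0,0,-8, 0,0,0,-8, 0,0,0,-8, 0,0,0,-8, 0,0,0,-8, 0,0,0,-8, 0,0,0,-8, 0,0,0,-8, 0,0,0,-8, 0,0,0,-8]' 0
python3 -m crank '[0,0,0,-8, 0,0,0,-8, 0,0,0,-8, 0,0,0,-8, 0,0,0,-8, 0,0,0,-8, 0,0,0,-8, 0,0,0,-8, 0,0,0,-8, 0,0,0,-8, 0,0,0,-4, 0,0,0.03,0, 0,0,0.025,0, 0,0,0,0]'
python3 -m crank '[0,0,0,0, 0,0,0,0, 0,0,0,0, 0,0,0,0, 0,0,0,0, 0,0,0,0, 0,0,0,0, 0,0,0,0, 0,0,0,0]' 255 60
python3 - <<'E'
from h import *
go([.589,-.2026,.13],79-180-140)
s=cam('side'); P=elbow(s); c=np.array([.591,-.204]); f=P[np.hypot(*(P[:,:2]-c).T)>.045]; print(len(f),'dir',yaw((f[:,:2]-c).mean(0)))
E
```

```text
clock: 10.05
tool_pos: [0.59, -0.2043, 0.1831]
eef_rot: [-0.12, -3.139, -0.0]
wrist_force: [0.3, -0.3, -0.1]
finger_gap: 0.0859
grip_force: 0.0
clock: 11.45
tool_pos: [0.5872, -0.2033, 0.124]
eef_rot: [2.002, -2.416, -0.011]
wrist_force: [-0.3, 0.3, -0.2]
finger_gap: 0.0854
grip_force: 0.0
clock: 12.35
tool_pos: [0.591, -0.2046, 0.1295]
eef_rot: [-2.004, 2.418, -0.004]
wrist_force: [1.0, 0.2, 5.9]
finger_gap: 0.0231
grip_force: 60.6
tool [ 0.591  -0.2046  0.1295] yaw x -100.70221678810422 j [-0.333  0.542  0.187  1.212  0.    -1.717] gap 0.023141356912457636 t 12.35 F [1.  0.2 5.9]
tool shift [-0.0016  0.0024 -0.0005]
cw turn 140.29778321189576
58 dir -109.73364961822502
```

```bash
python3 -m crank '[0,0,0,3, 0,0,0.0001,7.8, 0,0,0.0001,7.8, 0,0,0.0001,7.8, 0,0,0.0002,7.8, 0,0,0.0001,7.8, 0,0,0.0001,7.8, 0,0,0.0001,7.8, 0,0,0.0002,7.8, 0,0,0.0001,7.8, 0,0,0.0001,7.8, 0,0,0.0001,7.8, 0,0,0.0002,7.8, 0,0,0.0001,7.8, 0,0,0.0001,7.8, 0,0,0.0001,7.8, 0,0,0.0002,7.8, 0,0,0.0001,7.8, 0,0,0.0001,4.4, 0,0,0,0]'
python3 -m crank '[0,0,0,0, 0,0,0,0, 0,0,0,0]'
python3 - <<'E'
from h import *
go([.589,-.2026,.13],-241)
E
python3 -m crank '[0,0,0,0, 0,0,0,0, 0,0,0,0, 0,0,0,0, 0,0,0,0, 0,0,0,0, 0,0,-0.03,0, 0,0,-0.05,0, 0,-0.05,0,0, 0,-0.05,0,0,0,-0.05,0,0,0,-0.05,0,0,0,0,0,0]' 0
python3 - <<'E'
from h import *
d=cam('top'); P=elbow(d);t=P[P[:,2]>.142];print(P[:,2].max(),len(t)); r=cv2.minAreaRect((t[:,:2]*1000).astype(np.float32)); print(t.mean(0),r); c=np.array([.591,-.2045]);f=P[np.hypot(*(P[:,:2]-c).T)>.04]; print(len(f),'dir',yaw((f[:,:2]-c).mean(0)))
g=cv2.cvtColor(d['frame'],cv2.COLOR_RGB2GRAY); m=np.zeros_like(g); m[172:192,284:296]=1; k=(g>130)&(m>0); v,u=np.where(k); a=ray(d,u.mean(),v.mean(),0); print('arrow',u.mean(),v.mean(),len(u),a, yaw(a[:2]-c))
save(d['frame'][100:240,170:400],'topd.png',3.4)
go([0.404,-0.38,.3])
E
```

```text
clock: 14.4
tool_pos: [0.5914, -0.2049, 0.1272]
eef_rot: [1.586, 2.708, 0.001]
wrist_force: [2.5, -0.8, 5.1]
finger_gap: 0.023
grip_force: 60.6
clock: 14.7
tool_pos: [0.5913, -0.2049, 0.1272]
eef_rot: [1.584, 2.709, 0.001]
wrist_force: [1.6, -0.0, 5.6]
finger_gap: 0.0233
grip_force: 60.6
tool [ 0.5913 -0.2049  0.1272] yaw x 119.36220185331013 j [-0.334  0.544  0.183  1.207  0.     0.725] gap 0.02332130368981815 t 14.7 F [ 1.6 -0.   5.6]
tool shift [ 0.0031 -0.0009 -0.0029]
cw turn 0.36220185331012544
clock: 16.0
tool_pos: [0.4107, -0.3043, 0.2063]
eef_rot: [-1.596, -2.704, 0.003]
wrist_force: [0.0, 1.0, 0.4]
finger_gap: 0.0853
grip_force: 0.0
0.15932466922965155 116
[ 0.5882 -0.2018  0.1502] ((588.5713500976562, -202.54176330566406), (22.37616539001465, 34.233604431152344), 29.101598739624023)
141 dir 121.88243300274172
arrow 289.0346820809249 180.91907514450867 173 [ 0.5021 -0.0397  0.    ] 118.33689541867568
tool [ 0.4133 -0.3035  0.2064] yaw x 119.00689446205176 j [-0.633  0.278 -0.011  1.282 -0.     0.431] gap 0.08532238679297012 t 16.05 F [-0.1 -0.6  0.4]
tool shift [-0.0624 -0.0452 -0.0936]
```

View pics/topd.png

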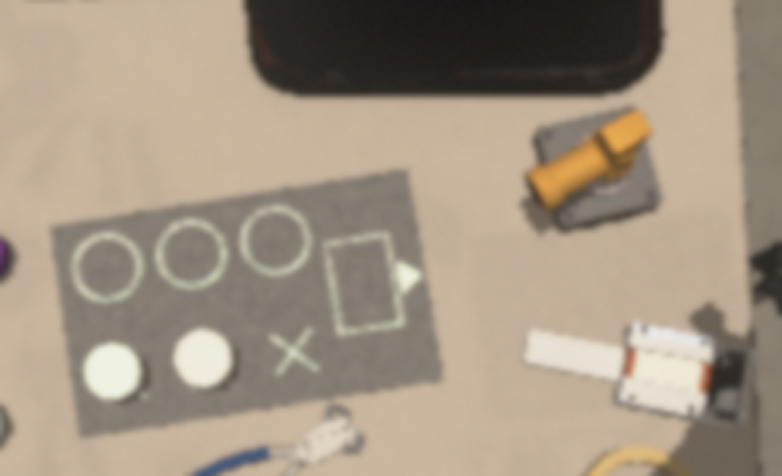

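The picture shows the outlet now pointing from (630,130) to (540,190), in line with the arrow-head at (408,277). The elbow is done, so next comes the ejector.

```bash
python3 -m crank '[0,0,0,8.1, 0,0,0,8.1, 0,0,0,8.1, 0,0,0,8.1, 0,0,0,8.2, -0.04,-0.008,0,0, 0,0,0,0, 0,0,0,0, 0,0,0.04,0, 0,0,0.04,0, 0,0,0.04,0, 0,0,0.038,0, 0,0,0,0, 0,0,0,0]' 255
python3 - <<'E'
from h import *
go([.406,-.2975,.047],78.3)
d=cam('side'); save(d['frame'][120:260,250:400],'sidee.png',3.8)
E
```

```text
clock: 17.45
tool_pos: [0.4004, -0.339, 0.048]
eef_rot: [-2.427, -1.992, 0.0]
wrist_force: [-0.2, -1.3, 0.2]
finger_gap: -0.0001
grip_force: 0.0
tool [ 0.4004 -0.339   0.048 ] yaw x 78.77085173374837 j [-0.703  0.442 -0.218  0.912  0.     1.064] gap -5.4166007964292565e-05 t 17.45 F [-0.2 -1.3  0.2]
tool shift [ 0.0418 -0.0026  0.0011]
cw turn 0.4708517337483613
```

View pics/sidee.png

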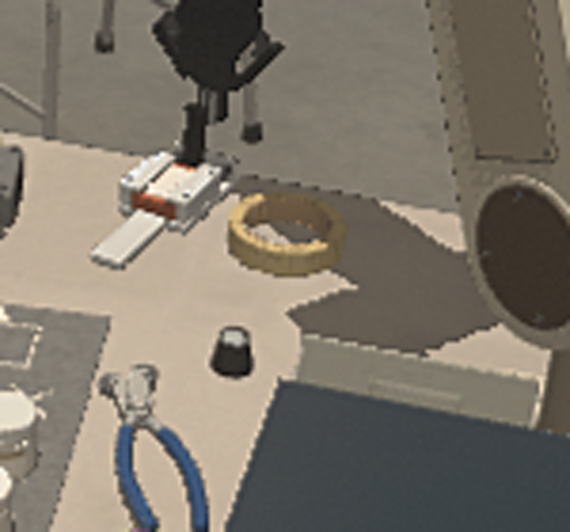

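The fingers at (215,105) stand behind the tab at (190,135), clear of the mould lips. I push next.

```bash
python3 -m crank '[0.01,-0.002,0,0, 0.01,0,0,0, 0.008,0,0,0, 0.008,0,0,0, 0.008,0,0,0, 0.008,0,0,0, 0.008,0,0,0, 0.008,0,0,0, 0.008,0,0,0, 0.008,0,0,0, 0.006,0,0,0, 0,0,0,0, 0,0,0,0]'
python3 -m crank '[0.004,0,0,0, 0.002,0,0,0, 0,0,0,0, 0,0,0,0]'
```

```text
clock: 18.8
tool_pos: [0.417, -0.2517, 0.0484]
eef_rot: [2.427, 1.99, 0.001]
wrist_force: [1.8, -4.9, 2.3]
finger_gap: 0.0002
grip_force: 2.4
clock: 19.2
tool_pos: [0.4181, -0.2462, 0.0484]
eef_rot: [2.427, 1.989, 0.0]
wrist_force: [1.8, -6.1, 1.9]
finger_gap: -0.0001
grip_force: 2.6
```

```bash
python3 -m crank '[0.003,0,0,0, 0,0,0,0, 0,0,0,0]'
python3 -m crank '[0.002,0,0,0, 0.001,0,0,0, 0,0,0,0, 0,0,0,0]'
python3 - <<'E'
from h import *
d=cam('side'); save(d['frame'][120:260,250:400],'sidef.png',3.8)
E
```

```text
clock: 19.5
tool_pos: [0.4188, -0.2433, 0.0484]
eef_rot: [2.427, 1.989, 0.0]
wrist_force: [1.9, -6.4, 2.0]
finger_gap: -0.0005
grip_force: 2.8
clock: 19.9
tool_pos: [0.4191, -0.242, 0.0485]
eef_rot: [2.427, 1.986, -0.004]
wrist_force: [0.8, -10.7, 1.8]
finger_gap: 0.0003
grip_force: 5.1
```

View pics/sidef.png

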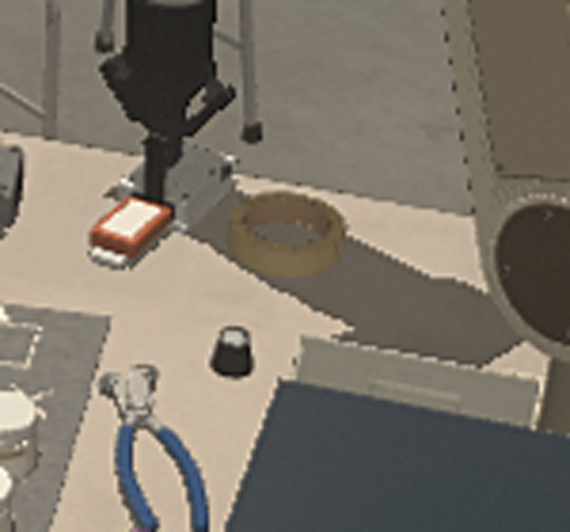

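The tile is fully out on the tongue at (130,225), and the force jump shows the stop was reached. I back off, rise and look.

```bash
python3 -m crank '[0.001,0,0,0, 0,0,0,0, -0.01,0,0,0, -0.02,0,0,0, -0.02,0,0,0, -0.02,0,0,0, -0.02,0,0,0, -0.02,0,0,0, -0.01,0,0,0, 0,0,-0.05,0, 0,0,-0.05,0, 0,0,-0.05,0, 0,0,0,0]' 
python3 - <<'E'
from h import *
d=cam('top'); im=d['frame']; C=cloud(d); hsv=cv2.cvtColor(im,cv2.COLOR_RGB2HSV)
Z=C[...,2]; k=(Z>.018)&(Z<.033)&(np.abs(C[...,0]-.43)<.07)&(np.abs(C[...,1]+.175)<.06)&(d['range_z']>0)
q=C[k]; r=cv2.minAreaRect((q[:,:2]*1000).astype(np.float32)); print('tile',k.sum(),q.mean(0),r)
g=cv2.cvtColor(im,cv2.COLOR_RGB2GRAY); rd=((hsv[...,0]<12)&(hsv[...,1]>120)&k)
print('red',rd.sum(), cv2.minAreaRect((C[rd][:,:2]*1000).astype(np.float32)))
k2=(Z>.045)&(Z<.1)&(np.hypot(C[...,0]-.40,C[...,1]+.295)<.05)&(d['range_z']>0); print('tab',C[k2].mean(0))
save(im[150:240,270:400],'topg.png',5)
go([.43,-.18,.15],-11)
E
```

```text
clock: 21.25
tool_pos: [0.3979, -0.3576, 0.205]
eef_rot: [2.42, 1.985, 0.005]
wrist_force: [0.6, -0.5, -0.6]
finger_gap: 0.0003
grip_force: 0.0
tile 432 [ 0.427  -0.1879  0.0256] ((421.46600341796875, -191.0762481689453), (90.9876480102539, 69.6041259765625), 86.96749114990234)
red 38 ((428.88214111328125, -183.53419494628906), (64.97142028808594, 41.892024993896484), 77.7005615234375)
tab [ 0.4046 -0.2953  0.0762]
tool [ 0.3966 -0.3565  0.2014] yaw x 78.73983043271552 j [-0.733  0.315  0.028  1.277  0.001  1.034] gap -3.513137094227398e-05 t 21.3 F [-0.3  0.2 -1. ]
tool shift [ 0.1797 -0.0021  0.051 ]
cw turn 89.73983043271551
```

View pics/topg.png

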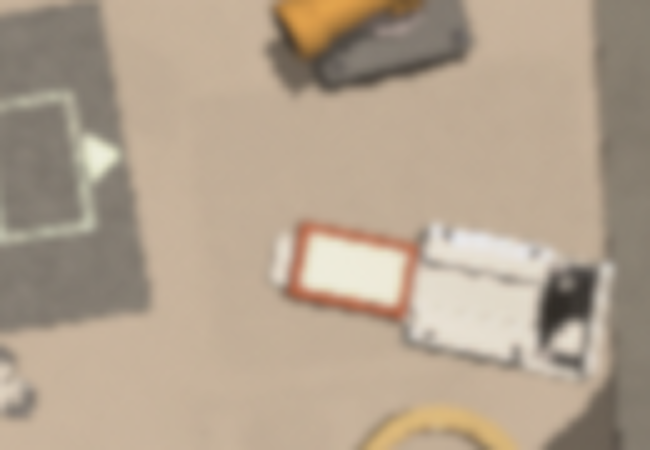

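The tile lies on the tongue with its centre at crop (353,270) and long side along the mould axis. The tab has sprung back to (565,305).

```bash
python3 -m crank '[0.03,0,0,0, 0.045,0,0,0, 0.045,0,0,0, 0.04,0,0,0, 0.0145,0,0,0, 0,0,0,0.7, 0,0,0.05,0, 0,0,0.05,0, 0,0,0.05,0, 0,0,0,0, 0,0,0,0]' 0 50
python3 - <<'E'
from h import *
go([.431,-.1855,.006],78)
E
```

```text
clock: 22.4
tool_pos: [0.4274, -0.1848, 0.0471]
eef_rot: [-2.439, -1.973, 0.003]
wrist_force: [0.0, -0.9, 0.3]
finger_gap: 0.0857
grip_force: 0.0
tool [ 0.4274 -0.1848  0.0471] yaw x 77.93976018903936 j [-0.408  0.348 -0.373  0.854  0.     1.373] gap 0.08566929445221969 t 22.4 F [ 0.  -0.9  0.3]
tool shift [-0.      0.0039  0.0411]
cw turn -0.06023981096063835
```

```bash
python3 -m crank '[0,0.003,0.02,0, 0,0,0.02,0, 0,0,0,0, 0,0,0,0]'
python3 -m crank '[0,0,0,0, 0,0,0,0, 0,0,0,0, 0,0,0,0, 0,0,0,0, 0,0,0,0, 0,0,0,0, 0,0,0,0, 0,0,0,0]' 255 50
python3 - <<'E'
from h import *
go([.431,-.1855,.006],78)
E
```

```text
clock: 22.8
tool_pos: [0.4333, -0.1864, 0.01]
eef_rot: [2.44, 1.975, 0.002]
wrist_force: [0.3, -0.7, -0.2]
finger_gap: 0.0853
grip_force: 0.0
clock: 23.7
tool_pos: [0.4326, -0.186, 0.0092]
eef_rot: [2.44, 1.976, 0.001]
wrist_force: [-1.5, 1.5, 5.2]
finger_gap: 0.0436
grip_force: 52.2
tool [ 0.4326 -0.186   0.0092] yaw x 77.99174926981406 j [-0.406  0.408 -0.407  0.754 -0.     1.374] gap 0.043596416365409736 t 23.7 F [-1.5  1.5  5.2]
tool shift [ 0.0002 -0.0017  0.0032]
cw turn -0.00825073018592093
```

```bash
python3 -m crank '[0,0,-0.015,0, 0,0,-0.02,0, 0.01,0.002,0,0, 0.025,0.004,0,0, 0.03,0.004,0,0, 0.03,0.004,0,0, 0.03,0.004,0,0, 0.03,0.004,0,0, 0.025,0.003,0,0, 0.01,0.002,0,0, 0,0,0,7.8, 0,0,0,7.8, 0,0,0,7.8, 0,0,0,7.8, 0,0,0,7.8, 0,0,0,7.8, 0,0,0,7.8, 0,0,0,7.6, 0,0,0,7.4, 0,0,0,0]'
python3 -m crank '[0,0,0,0, 0,0,0,0]'
python3 - <<'E'
from h import *
go([.4985,-.006,.0],8.3)
d=cam('side'); save(d['frame'][150:290,170:330],'sideh.png',3.7)
E
```

```text
clock: 25.7
tool_pos: [0.4972, -0.0056, 0.0423]
eef_rot: [3.133, 0.23, -0.002]
wrist_force: [0.4, -0.3, -1.2]
finger_gap: 0.044
grip_force: 51.3
clock: 25.9
tool_pos: [0.4975, -0.0055, 0.0426]
eef_rot: [3.133, 0.232, -0.001]
wrist_force: [-0.4, -0.2, -1.3]
finger_gap: 0.0436
grip_force: 51.3
tool [ 0.4975 -0.0055  0.0426] yaw x 8.485411793764484 j [-0.011  0.404 -0.299  0.869 -0.     2.983] gap 0.04356386261929178 t 25.9 F [-0.4 -0.2 -1.3]
tool shift [0.0009 0.0007 0.0426]
cw turn 0.18541179376447303
```

View pics/sideh.png

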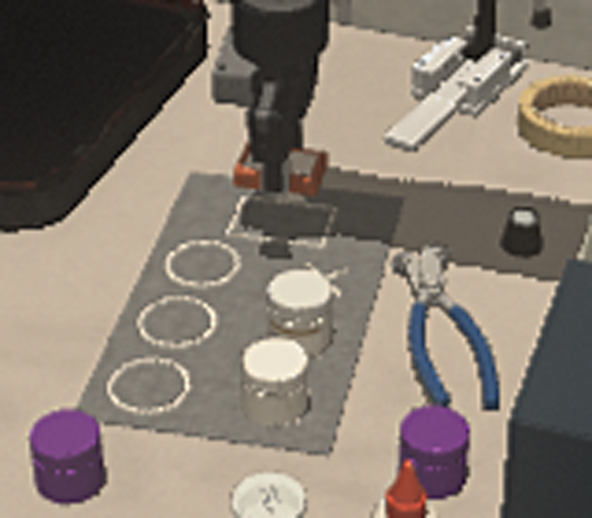

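The tile is held level at (280,172) above the rectangle. I lower it.

```bash
python3 -m crank '[0.001,0,0.015,0, 0,0,0.012,0, 0,0,0.008,0, 0,0,0.004,0, 0,0,0.002,0, 0,0,0,0, 0,0,0,0]'
python3 -m crank '[0,0,0.001,0, 0,0,0,0, 0,0,0,0]'
```

```text
clock: 26.65
tool_pos: [0.4991, -0.0053, 0.0022]
eef_rot: [3.133, 0.23, 0.001]
wrist_force: [-0.2, 0.3, -1.4]
finger_gap: 0.0439
grip_force: 51.3
clock: 26.95
tool_pos: [0.4989, -0.0053, 0.0011]
eef_rot: [3.133, 0.23, 0.001]
wrist_force: [1.0, -0.0, -1.0]
finger_gap: 0.0433
grip_force: 51.3
```

```bash
python3 -m crank '[0,0,0.001,0, 0,0,0,0, 0,0,0,0]'
python3 -m crank '[0,0,0.001,0, 0,0,0,0, 0,0,0,0]'
```

```text
clock: 27.25
tool_pos: [0.4987, -0.0053, -0.0001]
eef_rot: [-3.133, -0.23, 0.0]
wrist_force: [-0.3, 0.1, -1.3]
finger_gap: 0.044
grip_force: 51.3
clock: 27.55
tool_pos: [0.4989, -0.0053, -0.0008]
eef_rot: [3.133, 0.23, 0.001]
wrist_force: [-2.0, 0.5, 2.4]
finger_gap: 0.0437
grip_force: 51.8
```

Contact. I release and check.

```bash
python3 -m crank '[0,0,0,0, 0,0,0,0, 0,0,0,0, 0,0,0,0, 0,0,0,0, 0,0,-0.02,0, 0,0,-0.05,0, 0,0,-0.05,0, -0.04,0.03,-0.03,0, -0.04,0.04,0,0, -0.04,0.04,0,0, -0.04,0.04,0,0, -0.03,0.04,0,0, 0,0,0,0, 0,0,0,0]' 0
cat > look.py <<'E'
from h import *
import sys
d=cam('top'); C=cloud(d); Z=C[...,2]; im=d['frame']; g=cv2.cvtColor(im,cv2.COLOR_RGB2GRAY)
hsv=cv2.cvtColor(im,cv2.COLOR_RGB2HSV)
ok=d['range_z']>0
k=(Z>.008)&(Z<.03)&(np.hypot(C[...,0]-.4955,C[...,1]+.004)<.07)&ok; q=C[k]
if len(q): print('tile',len(q),q.mean(0),cv2.minAreaRect((q[:,:2]*1000).astype(np.float32)))
k=((Z>.03)&(Z<.06)&ok&(C[...,0]>.38)&(C[...,0]<.58)&(C[...,1]>.02)&(C[...,1]<.27)&(g>150)).astype(np.uint8)
n,l,s,c=cv2.connectedComponentsWithStats(k)
for i in range(1,n):
    if s[i,4]<60: continue
    h=np.median(Z[l==i]); v,u=np.where(l==i); (cu,cv_),r=cv2.minEnclosingCircle(np.c_[u,v].astype(np.float32)); print('jar h',h,'c',ray(d,*c[i],h)[:2],'circ',ray(d,cu,cv_,h)[:2],'r',r,s[i,4])
save(im[120:250,160:330],sys.argv[1],4)
go([0,0,0])
E
python3 look.py topi.png
```

```text
clock: 29.05
tool_pos: [0.3547, -0.2011, 0.1448]
eef_rot: [-3.133, -0.224, -0.001]
wrist_force: [0.8, 0.9, -0.2]
finger_gap: 0.0854
grip_force: 0.0
tile 364 [ 0.4988 -0.0043  0.0146] ((499.67266845703125, -8.012588500976562), (70.87323760986328, 52.58106994628906), 9.038074493408203)
jar h 0.048485444226535196 c [0.4274 0.1354] circ [0.4276 0.1353] r 8.54473876953125 229
jar h 0.0444409772983933 c [0.4178 0.2118] circ [0.4178 0.2119] r 8.342962265014648 221
tool [ 0.3553 -0.2001  0.1447] yaw x 8.321740462606144 j [-0.513  0.123 -0.377  1.07   0.001  2.483] gap 0.0856669204324903 t 29.1 F [-0.3  0.1 -0.7]
tool shift [-0.3227 -0.2494  0.1446]
```

View pics/topi.png

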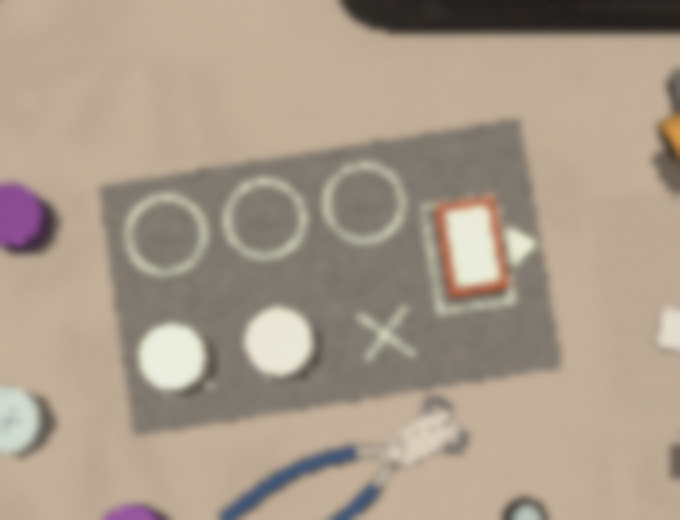

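The tile lies flat in the rectangle at (472,247), a little toward the arrow side. I measure the exact residual.

```bash
python3 - <<'E'
from h import *
d=cam('top'); g=cv2.cvtColor(d['frame'],cv2.COLOR_RGB2GRAY)
hsv=cv2.cvtColor(d['frame'],cv2.COLOR_RGB2HSV)
m=np.zeros_like(g); m[160:205,260:294]=1
red=((hsv[...,1]>110)&(m>0)).astype(np.uint8); cs,_=cv2.findContours(red,cv2.RETR_EXTERNAL,cv2.CHAIN_APPROX_NONE); c=max(cs,key=cv2.contourArea); r=cv2.minAreaRect(c); print(r); t=ray(d,*r[0],.014); print('tile',t,[yaw(ray(d,*b,.016)-ray(d,*a,.016)) for a,b in zip(cv2.boxPoints(r)[:2],cv2.boxPoints(r)[1:3])])
C=np.array([[.5319,.028],[.5386,-.0243],[.4584,-.0358],[.4525,.0168]]).mean(0)
R0,R1,R2=map(np.array,[(.5368,.0730),(.5259,.1478),(.5149,.2226)])
x=np.array([.9895,.145]);y=np.array([-.145,.9895]); print('rect',C,'err mat xy',(t[:2]-C)@x,(t[:2]-C)@y)
w=((g>125)&(m>0)&(red==0)).astype(np.uint8)
for px in [(423,205),(515,300),(440,313)]: p=ray(d,px[0]/4+160,px[1]/4+120,0); print(px,p,(p[:2]-C)@x,(p[:2]-C)@y)
E
```

```text
((277.3243408203125, 181.4459228515625), (23.015857696533203, 14.631508827209473), 80.53767395019531)
tile [ 0.4989 -0.0044  0.014 ] [np.float64(-81.30040463786077), np.float64(-171.82494150271754)]
rect [ 0.4953 -0.0038] err mat xy 0.003405514558129791 -0.0011305504352624915
(423, 205) [0.5323 0.029  0.    ] 0.04135596899064905 0.027146405201687145
(515, 300) [ 0.46   -0.0379  0.    ] -0.039927555474959575 -0.028588448954797223
(440, 313) [0.4511 0.0177 0.    ] -0.04065623814136857 0.027686044088325902
```

```bash
python3 -m crank '[0.03,-0.03,0,0, 0.035,-0.035,0,0, 0.035,-0.035,0,0, 0.035,-0.036,0,0, 0.035,-0.036,0,0, 0,0,0,0, 0,0,0.05,0, 0,0,0.05,0, 0,0,0.034,0, 0,0,0.01,0, 0,0,0,0]' 0 30
python3 - <<'E'
from h import *
go([.4989,-.0053,0],8.3)
E
python3 -m crank '[0,0,0,0, 0,0,0,0, 0,0,0,0, 0,0,0,0, 0,0,0,0, 0,0,0,0, 0,0,0,0, 0,0,0,0]' 255 30
python3 -m crank '[-0.0015,-0.001,0,0, -0.0015,0,0,0, 0,0,0,0, 0,0,0,0, 0,0,0,0]'
```

```text
clock: 30.25
tool_pos: [0.4966, -0.0043, -0.0007]
eef_rot: [-3.133, -0.233, 0.006]
wrist_force: [0.1, 1.1, 0.7]
finger_gap: 0.0857
grip_force: 0.0
tool [ 0.4966 -0.0043 -0.0007] yaw x 8.521610515010444 j [-0.009  0.466 -0.341  0.768  0.     2.984] gap 0.08571218787467026 t 30.25 F [0.1 1.1 0.7]
tool shift [ 0.0021  0.0013 -0.0007]
cw turn 0.2216105150104397
clock: 31.05
tool_pos: [0.4999, -0.0054, 0.0027]
eef_rot: [-3.133, -0.23, -0.007]
wrist_force: [-0.2, 1.1, 6.4]
finger_gap: 0.0441
grip_force: 31.3
clock: 31.55
tool_pos: [0.4983, -0.0051, 0.0027]
eef_rot: [3.133, 0.229, 0.011]
wrist_force: [3.5, 0.0, 7.3]
finger_gap: 0.0444
grip_force: 31.4
```

```bash
python3 -m crank '[0,0,-0.001,0, -0.002,0,0,0, 0,0,0,0, 0,0,0,0, 0,0,0,0]'
python3 -m crank '[0,0,0,0, 0,0,0,0, 0,0,0,0, 0,0,0,0, 0,0,0,0, 0,0,-0.02,0, 0,0,-0.05,0, 0,0,-0.05,0, -0.04,0.03,-0.03,0, -0.04,0.04,0,0, -0.04,0.04,0,0, -0.04,0.04,0,0, -0.03,0.04,0,0, 0,0,0,0, 0,0,0,0]' 0
python3 - <<'E'
from h import *
d=cam('top')
hsv=cv2.cvtColor(d['frame'],cv2.COLOR_RGB2HSV)
m=np.zeros_like(hsv[...,0]); m[160:205,260:294]=1
red=((hsv[...,1]>110)&(m>0)).astype(np.uint8); cs,_=cv2.findContours(red,cv2.RETR_EXTERNAL,cv2.CHAIN_APPROX_NONE); c=max(cs,key=cv2.contourArea); r=cv2.minAreaRect(c); print(r); t=ray(d,*r[0],.014); print('tile',t)
E
python3 look.py topj.png
```

```text
clock: 32.05
tool_pos: [0.4947, -0.0052, 0.0027]
eef_rot: [3.133, 0.23, 0.006]
wrist_force: [2.1, 0.0, 6.7]
finger_gap: 0.044
grip_force: 31.4
clock: 33.55
tool_pos: [0.3489, -0.201, 0.1474]
eef_rot: [-3.133, -0.223, -0.001]
wrist_force: [0.0, 0.9, -0.1]
finger_gap: 0.0853
grip_force: 0.0
((273.8307800292969, 185.85385131835938), (24.996152877807617, 12.892751693725586), 52.12501525878906)
tile [0.486 0.006 0.014]
tile 367 [ 0.4933 -0.0044  0.0149] ((495.85626220703125, -20.24364471435547), (70.31426239013672, 77.2712173461914), 8.472841262817383)
jar h 0.04837977340652907 c [0.4273 0.1355] circ [0.4277 0.1353] r 8.544388771057129 228
jar h 0.04436332655968938 c [0.4179 0.2117] circ [0.4178 0.2114] r 8.500100135803223 221
tool [ 0.3499 -0.1994  0.1473] yaw x 8.440178955566836 j [-0.518  0.111 -0.384  1.076  0.     2.476] gap 0.08546550424031561 t 33.65 F [0.2 0.3 0.3]
tool shift [-0.3169 -0.2485  0.1474]
```

```bash
python3 -m crank '[0.008,-0.02,0,0, 0.016,-0.04,0,0, 0.016,-0.04,0,0, 0.016,-0.04,0,0, 0.016,-0.04,0,0, 0.016,-0.04,0,0, 0.016,-0.04,0,0, 0.016,-0.04,0,0, 0.008,-0.019,0,0, 0,0,0,-8.5, 0,0,0,-8.5, 0,0,0,-8.5, 0,0,0,-8.5, 0,0,0,-8.5, 0,0,0,-8.5, 0,0,0,-8.5, 0,0,0,-8.5, 0,0,0,-8.5, 0,0,0,-8.5, 0,0,0,-5]' 0 20
python3 -m crank '[0,0,0,0, 0,0,0,0]' 
python3 - <<'E'
from h import *
go([.4285,.1345,.012],98.3)
E
```

```text
clock: 35.65
tool_pos: [0.4351, 0.0961, 0.1478]
eef_rot: [-1.971, -2.414, -0.03]
wrist_force: [0.1, -0.6, 0.6]
finger_gap: 0.0853
grip_force: 0.0
clock: 35.85
tool_pos: [0.4354, 0.0959, 0.1479]
eef_rot: [-1.98, -2.407, -0.03]
wrist_force: [0.6, -0.4, 0.1]
finger_gap: 0.0854
grip_force: 0.0
tool [0.4354 0.0959 0.1479] yaw x 101.12072041244906 j [ 0.195  0.193 -0.283  1.096  0.032  1.572] gap 0.08543764818616803 t 35.85 F [ 0.6 -0.4  0.1]
tool shift [0.0349 0.0008 0.1371]
cw turn 2.8207204124490772
```

```bash
python3 -m crank '[0.012,0,0,1.4, 0.012,0,0,1.4, 0.011,0.0005,0,0, 0,0,0,0, 0,0,0,0, 0,0,0,0]' 
python3 - <<'E'
from h import *
go([.4285,.1345,.012],98.3); s,R,T=tool(); print(R[:,2])
E
```

```text
clock: 36.45
tool_pos: [0.4301, 0.1298, 0.1491]
eef_rot: [-2.037, -2.359, -0.03]
wrist_force: [-0.1, -0.2, -0.0]
finger_gap: 0.086
grip_force: 0.0
tool [0.4301 0.1298 0.1491] yaw x 98.37219063270307 j [ 0.272  0.196 -0.276  1.097  0.031  1.697] gap 0.08597058412149924 t 36.45 F [-0.1 -0.2 -0. ]
tool shift [ 0.0006 -0.0006  0.1372]
cw turn 0.07219063270306947
[-0.0066  0.0308 -0.9995]
```

```bash
python3 -m crank '[0,0,0.04,0, 0,0,0.04,0, 0,0,0.035,0, 0,0,0.022,0, 0,0,0,0, 0,0,0,0]' 
python3 -m crank '[0,0,0,0, 0,0,0,0, 0,0,0,0, 0,0,0,0, 0,0,0,0]' 94
python3 - <<'E'
from h import *
go([.4285,.1345,.012],98.3)
E
python3 look.py topk.png
```

```text
clock: 37.05
tool_pos: [0.4294, 0.134, 0.0124]
eef_rot: [-2.037, -2.358, -0.029]
wrist_force: [-0.8, 0.1, 0.4]
finger_gap: 0.0852
grip_force: 0.0
clock: 37.55
tool_pos: [0.4295, 0.1344, 0.0126]
eef_rot: [-2.037, -2.359, -0.031]
wrist_force: [-0.7, -0.2, 0.3]
finger_gap: 0.0539
grip_force: 0.0
tool [0.4295 0.1344 0.0126] yaw x 98.38843239613287 j [ 0.282  0.37  -0.459  0.738  0.032  1.706] gap 0.053861862118712786 t 37.55 F [-0.7 -0.2  0.3]
tool shift [ 0.0002 -0.001   0.0006]
cw turn 0.08843239613287324
tile 364 [ 0.4931 -0.0045  0.0147] ((490.469482421875, -14.668609619140625), (80.17912292480469, 64.70626068115234), 8.715211868286133)
tool [0.4294 0.1344 0.0125] yaw x 98.38749038606197 j [ 0.282  0.37  -0.459  0.738  0.032  1.706] gap 0.05394085594909653 t 37.6 F [-0.4 -0.3  0.3]
tool shift [-0.0707 -0.4444  0.0108]
```

```bash
python3 -m crank '[0,0,0,0, 0,0.002,0,0, 0,0.006,0,0, -0.0002,0.008,0,0, -0.0002,0.01,0,0, -0.0002,0.01,0,0, -0.0002,0.01,0,0, -0.0002,0.01,0,0, -0.0002,0.01,0,0, -0.0002,0.01,0,0, -0.0002,0.01,0,0, -0.0002,0.006,0,0, 0,0.004,0,0, 0,0.002,0,0, 0,0.001,0,0, 0,0,0,0, 0,0,0,0]' 102
python3 - <<'E'
from h import *
go([.527,.147,.012],98.3)
E
```

```text
clock: 39.3
tool_pos: [0.5274, 0.147, 0.0119]
eef_rot: [-2.037, -2.359, -0.03]
wrist_force: [0.1, 0.2, -0.1]
finger_gap: 0.051
grip_force: 0.3
tool [0.5274 0.147  0.0119] yaw x 98.38831191304742 j [ 0.254  0.523 -0.194  0.852  0.032  1.679] gap 0.05104208289217005 t 39.3 F [ 0.1  0.2 -0.1]
tool shift [ 0.0001 -0.0004 -0.    ]
cw turn 0.08831191304741992
```

```bash
python3 -m crank '[0,0,0,0, 0,0,0,0, 0,0,0,0, 0,0,0,0, 0,0,0,0, 0,0,-0.03,0, 0,0,-0.05,0, 0,0,-0.05,0, -0.03,-0.03,0,0, -0.04,-0.03,0,0, -0.04,-0.03,0,0, -0.04,-0.03,0,0, -0.03,-0.03,0,0, 0,0,0,0, 0,0,0,0]' 0
python3 look.py topl.png
```

```text
clock: 40.8
tool_pos: [0.406, -0.0577, 0.1368]
eef_rot: [-2.04, -2.357, -0.031]
wrist_force: [-0.0, 0.5, 0.1]
finger_gap: 0.0857
grip_force: 0.0
tile 366 [ 0.4934 -0.0044  0.0148] ((503.1605529785156, -2.896625518798828), (89.36249542236328, 44.93708038330078), 8.55899715423584)
jar h 0.0487801056858595 c [0.5242 0.1483] circ [0.5237 0.1484] r 8.328908920288086 216
jar h 0.04441743197885733 c [0.4178 0.2118] circ [0.4178 0.2119] r 8.342962265014648 221
tool [ 0.4067 -0.0571  0.1368] yaw x 98.3386056153113 j [-0.162  0.144 -0.375  1.061  0.03   1.263] gap 0.08546860250792469 t 40.85 F [-0.4  0.3 -0.6]
tool shift [ 0.1111 -0.3941  0.1406]
```

View pics/topl.png

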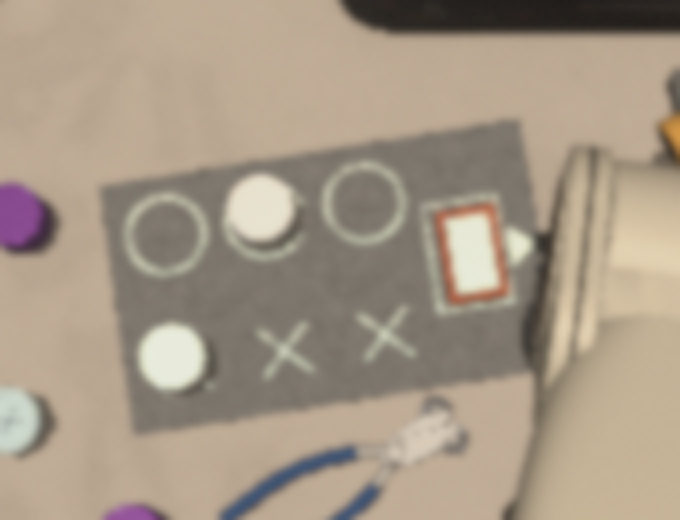

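Jar A is in the middle ring with about 2 mm error, and the tile is well inside the rectangle at (472,254). Jar B is untouched at (172,357).

```bash
python3 -m crank '[0.015,0.003,0,0, 0.03,0.006,0,0, 0.03,0.006,0,0, 0.03,0.006,0,0, 0.03,0.006,0,0, 0.03,0.006,0,0, 0.03,0.006,0,0, 0.03,0.006,0,0, 0.025,0.005,0,0, 0.01,0.002,0,0, 0,0,0,0, 0,0,0,0]' 0
python3 - <<'E'
from h import *
go([.4203,.2105,.012],98.3)
E
```

```text
clock: 42.05
tool_pos: [0.4194, 0.2078, 0.1443]
eef_rot: [-2.035, -2.36, -0.029]
wrist_force: [-0.8, -0.3, -0.2]
finger_gap: 0.0853
grip_force: 0.0
tool [0.4194 0.2078 0.1443] yaw x 98.45284757454442 j [ 0.44   0.232 -0.242  1.09   0.03   1.864] gap 0.08534413266367957 t 42.05 F [-0.8 -0.3 -0.2]
tool shift [-0.0016  0.0016  0.1323]
cw turn 0.15284757454440978
```

```bash
python3 -m crank '[-0.0015,0.001,0.04,0, 0,0,0.04,0, 0,0,0.032,0, 0,0,0.02,0, 0,0,0,0, 0,0,0,0]' 
python3 -m crank '[0,0,0,0, 0,0,0,0, 0,0,0,0, 0,0,0,0, 0,0,0,0]' 94
python3 - <<'E'
from h import *
go([.5174,.2213,.012],98.3)
E
```

```text
clock: 42.65
tool_pos: [0.4201, 0.2097, 0.0128]
eef_rot: [-2.038, -2.357, -0.029]
wrist_force: [0.3, 0.2, 1.2]
finger_gap: 0.0855
grip_force: 0.0
clock: 43.15
tool_pos: [0.4203, 0.2107, 0.013]
eef_rot: [-2.037, -2.359, -0.031]
wrist_force: [-0.5, 0.3, -0.3]
finger_gap: 0.0539
grip_force: 0.0
tool [0.4203 0.2107 0.013 ] yaw x 98.3893561317755 j [ 0.445  0.397 -0.412  0.753  0.031  1.869] gap 0.05387396815488558 t 43.15 F [-0.5  0.3 -0.3]
tool shift [-0.0037  0.0976  0.0008]
cw turn 0.08935613177550294
```

```bash
python3 -m crank '[0,0,0,0, 0,0.002,0,0, 0,0.006,0,0, -0.0005,0.008,0,0, -0.0005,0.01,0,0, -0.0005,0.01,0,0, -0.0005,0.01,0,0, -0.0005,0.01,0,0, -0.0005,0.01,0,0, -0.0005,0.01,0,0, -0.0005,0.01,0,0, -0.0002,0.006,0,0, 0,0.004,0,0, 0,0.002,0,0, 0,0.001,0,0, 0,0,0,0, 0,0,0,0]' 105
python3 -m crank '[0,0,0,0, 0,0,0,0, 0,0,0,0, 0,0,0,0, 0,0,0,0, 0,0,-0.03,0, 0,0,-0.05,0, 0,0,-0.05,0, -0.03,-0.03,0,0, -0.04,-0.03,0,0, -0.04,-0.03,0,0, -0.04,-0.03,0,0, -0.04,-0.03,0,0, -0.04,0,0,0, -0.04,0,0,0, -0.04,0,0,0, 0,0,0,0, 0,0,0,0]' 0
python3 look.py topm.png; python3 - <<'E'
from h import *
d=cam('side'); save(d['frame'][110:310,170:370],'siden.png',2.9)
E
```

```text
clock: 44.85
tool_pos: [0.5186, 0.2208, 0.0123]
eef_rot: [-2.037, -2.359, -0.03]
wrist_force: [-0.9, -0.2, -0.8]
finger_gap: 0.0506
grip_force: 0.1
clock: 46.65
tool_pos: [0.416, -0.1122, 0.1326]
eef_rot: [-2.039, -2.356, -0.031]
wrist_force: [-0.4, 0.3, -0.6]
finger_gap: 0.0857
grip_force: 0.0
tile 363 [ 0.4936 -0.0043  0.0148] ((494.0871276855469, -4.277921676635742), (70.21626281738281, 45.03202819824219), 8.431632995605469)
jar h 0.04855932879507153 c [0.5242 0.1482] circ [0.5233 0.1478] r 8.558721542358398 219
jar h 0.04401373429286947 c [0.5151 0.2233] circ [0.5152 0.223 ] r 8.380668640136719 213
tool [ 0.4159 -0.1114  0.1325] yaw x 98.34820733859071 j [-0.282  0.19  -0.331  1.066  0.029  1.143] gap 0.08533575299262156 t 46.7 F [-0.2  0.7 -0.6]
tool shift [ 0.1662 -0.395   0.139 ]
```

View pics/topm.png

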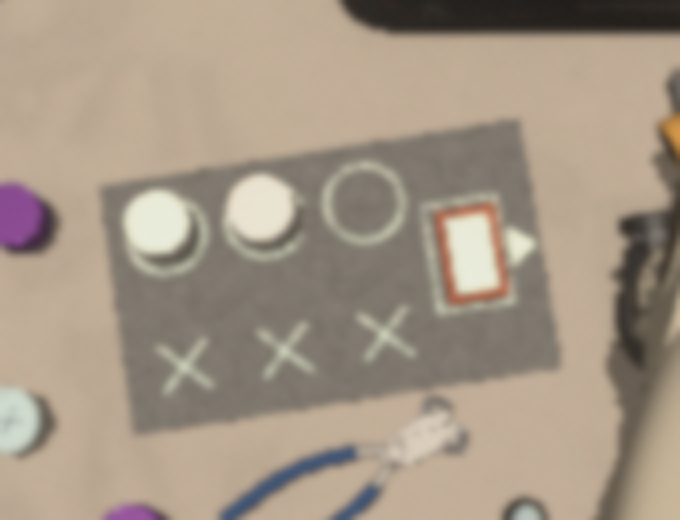

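View pics/siden.png

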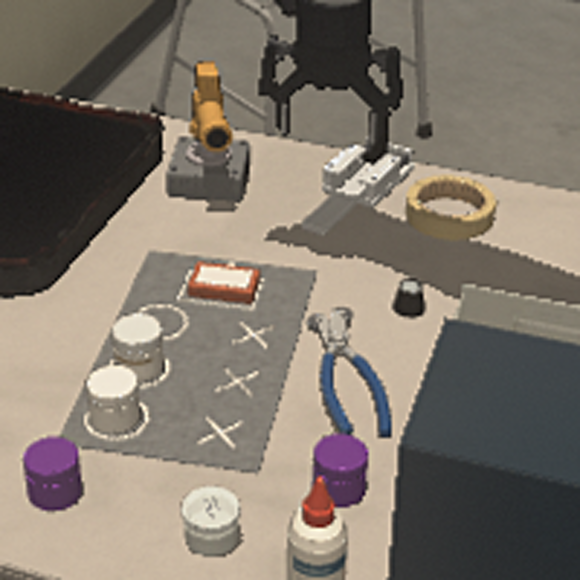

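```bash
python3 -c "
from plant import bot
print(bot.hand_in())"
```

```text
the job is handed in; nothing more can be done
None
```

I handed the job in at about 47 s. The elbow points at the arrow-head to within about 1°, and the ejector was pushed fully home. The tile lies flat inside the rectangle, both jars stand in the middle and far rings (about 2 mm and 1 mm off centre), and everything is let go. The glue bottle and frosted pot were not touched.

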